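Change over the parts trays

TASK

The yellow tray was left standing out: push it fully home first. Then hook a fingertip behind the blue tray's lip and draw that tray all the way out to its stop, and leave it so. Push and pull only, never gripping or pinching a lip; never have both trays out together, and leave the other things on and around the housings where they are.

Things in the scene. Friction and masses are not known exactly. Their poses are not given: they have to be found in the camera images.
- yellow_housing: Grey sheet-metal slide housing of the yellow tray, fixed to the bench: 190 long (x) x 130 wide (y) x 70 mm high. Origin: on the bench, under the middle of its front face. Its +x axis points from the front face to the back; the tray comes out along its -x (towards the robot side); z up.
- yellow_tray (a joint): How far the yellow tray (blank flanges: steel discs set in black foam) is drawn out of its housing, m: 0 = fully home (hard stop), 0.110 = fully out (hard stop). Starts standing 35 to 75 mm out. It runs level with about 2 N of friction, no spring and no latch, and stays where it is left.
- yellow_lip (a point): Middle of the top edge of the yellow tray's lip, moving with the tray; axes as the housing's. The lip is an upright yellow plate at the tray's front end, 110 wide (y), 8 mm thick (x -4 to +4 mm of this point), top 70 mm and foot 6 mm above the bench. At joint 0 this point is 58 mm in front of the housing's front face.
- yellow_lip_back: Back half (4 mm) of the yellow lip; a fingertip hooks its rear face. Behind it is a finger gap 48 mm clear in x, open above and at both sides, floor 12 mm above the bench; then the tray's yellow front panel, 126 wide, 4 thick, top 68 mm above the bench, over the housing's mouth. Origin: at bench height, 56 mm behind this half's mid-plane (+x).
- yellow_lip_front: Front half (4 mm) of the yellow lip, its face towards the robot. Origin: at bench height, 60 mm behind this half's mid-plane (+x).
- blue_housing: Grey sheet-metal slide housing of the blue tray, fixed to the bench: 190 long (x) x 130 wide (y) x 70 mm high. Origin: on the bench, under the middle of its front face. Its +x axis points from the front face to the back; the tray comes out along its -x (towards the robot side); z up.
- blue_tray (a joint): How far the blue tray (copper gaskets: copper rings set in black foam) is drawn out of its housing, m: 0 = fully home (hard stop), 0.110 = fully out (hard stop). Starts shut or up to 6 mm out. It runs level with about 2 N of friction, no spring and no latch, and stays where it is left.
- blue_lip (a point): Middle of the top edge of the blue tray's lip, moving with the tray; axes as the housing's. The lip is an upright blue plate at the tray's front end, 110 wide (y), 8 mm thick (x -4 to +4 mm of this point), top 70 mm and foot 6 mm above the bench. At joint 0 this point is 58 mm in front of the housing's front face.
- blue_lip_back: Back half (4 mm) of the blue lip; a fingertip hooks its rear face. Behind it is a finger gap 48 mm clear in x, open above and at both sides, floor 12 mm above the bench; then the tray's blue front panel, 126 wide, 4 thick, top 68 mm above the bench, over the housing's mouth. Origin: at bench height, 56 mm behind this half's mid-plane (+x).
- blue_lip_front: Front half (4 mm) of the blue lip, its face towards the robot. Origin: at bench height, 60 mm behind this half's mid-plane (+x).
- nipple: Loose bystander: steel vacuum pipe piece with a flange at each end, upright on the bench between the two trays, 40 mm diameter, 55 mm high. Origin: centre of its underside.
- wash_bottle: Loose bystander: white plastic bottle with red cap, 64 mm diameter, 150 mm high, on the left (+y) side. Origin: centre of its underside.
- wrench: Loose bystander: steel wrench, 160 mm long, lying flat on the right (-y) side. Origin: underside, about mid-length; lies along its x.
- clamp: Loose bystander: aluminium ring, 44 mm outside, 28 mm inside diameter, 14 mm high, lying on top of the blue housing, 50 to 80 mm behind its front face. Origin: centre of its underside.

How it is judged:
By the outcome, as a careful person would: the job done as asked, in the order asked, and still so for the second after the job is handed in, with the robot touching nothing.
It also fails if it takes over 48 s, if anything falls off the work surface, if the arm or the gripper's body presses on something with over 40 N, if the wrist force passes 120 N, or if a joint passes its speed limit or range.

ROBOT

A 6-joint arm with a two-finger parallel gripper is mounted at the origin on the work surface. World frame = base frame: x ahead of the robot, y to its left, z up, the work surface at z = 0. Lengths are in m, angles in rad, forces in N, time in s.
With the tool pointing down it reaches from about 0.35 to 0.85 m from the base axis. Payload 8.1 kg.
Tool frame: the origin (TCP) lies at the very end of the fingers, on their centre line; the grasp point (between the pads) lies 19 mm behind it; z points along the fingers, y is the direction in which the jaws open and shut (so a half turn about z gives the same grasp; the last joint's range is limited). The gripper opens to 93 mm and grips with 3 to 60 N. Pads are 15 mm wide; open, the fingers measure 128 mm over their backs; the gripper's body (75 mm by 188 mm) begins 65 mm behind the grasp point.
Start: joints at [1.157, 0.13, 1.488, -0, 1.523, -0.085], TCP at [0.194, 0.568, 0.219] pointing down, gripper open.
Joint ranges: [-2.96, 2.96], [-0.89, 2.26], [0.02, 2.5], [-1.34, 4.48], [0, 2.73], [-2.66, 2.66]. Speed limits (rad/s): [2.39, 2.39, 2.79, 3.14, 3.14, 3.14].

INTERFACE

Orientations are given as a rotation vector (axis times angle).
In Python, from plant import robot gives the robot as it stands.
- The arm moves only by the shell command python3 -m inch 'ROWS' [FORCE]. ROWS is JSON, a list that holds one entry, the list of rows, each a list of 7 numbers: the shift along the tool's x, y, z in cm, then the turn, a rotation vector about the tool's x, y, z in degrees, then the gripper command: -1 is fully open, 1 is shut, values between are in proportion. A call has 1 to 5 rows; each row shifts and turns the commanded pose from where the row before left it, along the tool's axes as they then stand; what a row does not reach is not made up. A row lasts 1/10 s, in which the tool goes at most 50 mm and 8.59 degrees, less where a joint would pass 70% of its speed; a pose out of reach is approached as far as the arm can. A call with a gripper value outside its range is refused whole. The fingers move at their own pace and stop on an object; FORCE is the grip in N (left out, the last holds). Time passes only in rows, so rows that do not move let the fingers close. It gives the time, the measured TCP pose, the force and the opening at its end, in the units of the state.
- robot.read_state(): the state, without advancing time (a new reading comes with each control period).
- robot.read_camera(name): name is "side" or "top"; returns a dict with "image" (384x512x3 uint8, blue, green, red), "K" (3x3 intrinsics, pixels), "R" (3x3) and "t" (3): a world point X has camera coordinates R X + t. Camera axes: x right, y down, z forward; pixel columns grow to the right and rows downward; lengths in m; the calibration is good to about 2 mm. A picture is of the moment at which its call begins. There is no depth.
- robot.close_job(): hands the job in, once; it reports no verdict.
The state is a dict: "t": time; "q": joint angles; "dq": joint speeds; "joint_torque": joint torques, N m; "tool_pos": TCP position; "orientation": TCP orientation; "force": force on the tool from outside, world axes, zero at the start; "wrist_torque": the same for the moment, N m; "opening": finger opening in m.
Only numpy, scipy, OpenCV 4.12 (cv2) and the standard library are available. Lean on these libraries where they do the work, as an engineer would, in place of code of your own. Each camera call takes 0.05 s, during which the arm holds its last target. There are 200 camera calls.

## Working session

There is one attempt and no reset: what is moved stays moved. The work goes in short steps, Python scripts to look and compute and a shell command to move; the robot and the scene stay as the last step left them, time stands still between calls to the robot, and variables do not carry over. Pictures are saved under pics/ and viewed, about 8 in all and at most 12, crops included, and the job is handed in when it is done.

```bash
mkdir -p pics; ls; python3 - <<'E'
from plant import robot
import cv2,numpy as np,pickle
s=robot.read_state();print({k:np.round(v,3).tolist() for k,v in s.items()})
for n in("top","side"):
    c=robot.read_camera(n);cv2.imwrite(f"pics/{n}0.png",c["image"]);pickle.dump(c,open(f"{n}.pkl","wb"))
    print(n,c["K"].round(1).tolist(),(-c["R"].T@c["t"]).round(3))
E
```

```text
pics
{'t': 0.0, 'q': [1.157, 0.131, 1.489, 0.0, 1.523, -0.085], 'dq': [0.001, -0.001, 0.001, -0.0, 0.0, -0.001], 'joint_torque': [-0.0, -55.989, -49.173, 0.077, 0.036, -0.0], 'tool_pos': [0.193, 0.567, 0.218], 'orientation': [-0.514, -3.099, 0.003], 'force': [0.464, 1.06, -0.459], 'wrist_torque': [0.001, 0.025, -0.013], 'opening': 0.093}
top [[388.6, 0.0, 259.3], [0.0, 388.6, 191.0], [0.0, 0.0, 1.0]] [ 0.446 -0.01   1.364]
side [[466.9, 0.0, 258.1], [0.0, 466.9, 193.0], [0.0, 0.0, 1.0]] [ 0.052 -0.863  0.911]
```

View pics/top0.png

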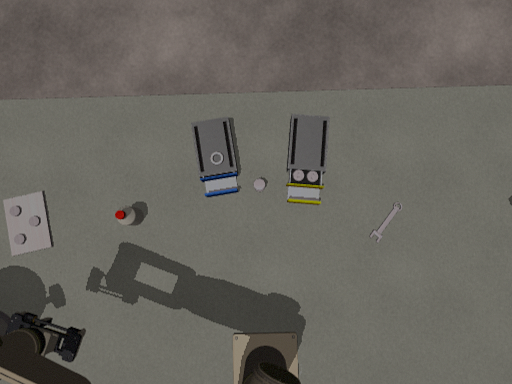

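View pics/side0.png

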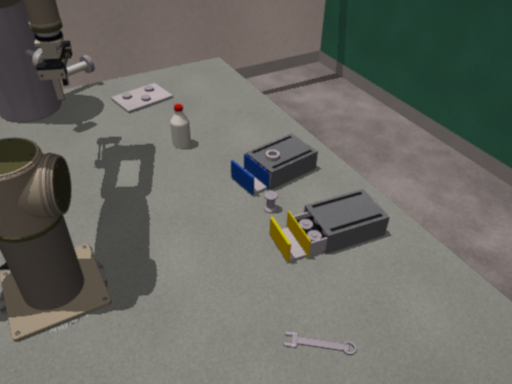

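The top view shows the blue housing at about (214,150) with its lip at (222,193). The yellow housing is at about (308,145) with its lip at (304,202), and the nipple sits between them at (260,184). I'll enlarge this region.

```bash
python3 - <<'E'
import cv2
i=cv2.imread("pics/top0.png")[108:213,186:336]
cv2.imwrite("pics/crop0.png",cv2.resize(i,None,fx=5,fy=5,interpolation=cv2.INTER_CUBIC))
E
```

```text
(no output)
```

View pics/crop0.png

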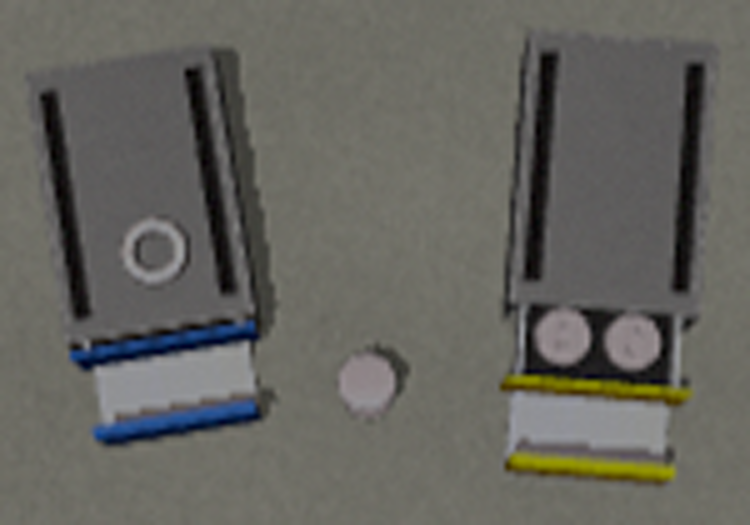

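The crop shows these points in crop pixels:
- **Yellow lip:** (508,463) to (672,472). The tray is out.
- **Yellow housing top corners:** (533,33), (716,45), (695,318), (515,303).
- **Blue lip:** (96,433) to (258,408).
- **Blue housing top corners:** (30,77), (212,50), (250,322), (75,343).
- **Clamp:** (154,250).
- **Nipple:** (366,382).

```bash
cat > h.py <<'E'
import numpy as np,pickle
def px2w(u,v,z,cam):
    d=cam["R"].T@np.linalg.solve(cam["K"],[u,v,1.]);c=-cam["R"].T@cam["t"]
    return c+d*(z-c[2])/d[2]
def crop(u,v,z,cam,o=(186,108),f=5): return px2w(o[0]+(u+.5)/f-.5,o[1]+(v+.5)/f-.5,z,cam)
E
python3 - <<'E'
from h import *
c=pickle.load(open("top.pkl","rb"))
P={"Y":[(508,463),(672,472),(533,33),(716,45),(695,318),(515,303)],"B":[(96,433),(258,408),(30,77),(212,50),(250,322),(75,343)]}
for k,p in P.items():
    w=np.array([crop(*q,.07,c)[:2] for q in p]);print(k,w.round(4).tolist())
    l0,l1,bl,br,fr,fl=w;n=np.linalg.norm
    ax=(bl+br-fl-fr);ax/=n(ax);lat=np.array([-ax[1],ax[0]])
    yl=np.degrees(np.arctan2(*(l0-l1)[::-1]))-90
    front=(fl+fr)/2;lip=(l0+l1)/2
    print("len",n((bl+br-fl-fr)/2),"wid",n(bl-br),n(fl-fr),"liplen",n(l0-l1),"yaw",np.degrees(np.arctan2(ax[1],ax[0])),"lipyaw",yl)
    print("front",front,"lip",lip,"joint",(front-lip)@ax-.058,"lat",(lip-front)@lat)
print("nip",crop(366,382,.055,c),"clamp",crop(154,250,.084,c))
from plant import robot
from scipy.spatial.transform import Rotation as R
print(R.from_rotvec(robot.read_state()["orientation"]).as_matrix().round(3))
E
```

```text
Y [[0.5497, -0.0897], [0.5408, -0.1987], [0.8439, -0.1165], [0.8319, -0.2409], [0.6441, -0.2185], [0.6576, -0.098]]
len 0.188125890157327 wid 0.1249542659734173 0.1212403740726124 liplen 0.10935505190806737 yaw -6.233606341480543 lipyaw -4.660205745398898
front [ 0.65086237 -0.15823835] lip [ 0.54527236 -0.14423714] joint 0.0484859888812049 lat 0.0024532033882623187
B [[0.5771, 0.1855], [0.5911, 0.0765], [0.823, 0.2281], [0.8383, 0.1033], [0.6495, 0.0808], [0.6384, 0.199]]
len 0.18844638503518857 wid 0.12582571488824085 0.11876143833284517 liplen 0.10987035325871278 yaw 7.8659990139982545 lipyaw 7.3025061273065575
front [0.64398642 0.13990432] lip [0.58411378 0.13100356] joint 0.0025274143385384112 lat -0.0006230443765294304
nip [0.60858345 0.00381993 0.055     ] clamp [0.69780299 0.14319536 0.084     ]
[[-0.946  0.323 -0.001]
 [ 0.323  0.946 -0.001]
 [ 0.    -0.002 -1.   ]]
```

```bash
python3 -m inch '[[[-2.5,-2.9,0,0,0,0,1],[-2.5,-2.9,0,0,0,0,1],[-2.5,-2.9,0,0,0,0,1],[-2.5,-2.9,0,0,0,0,1],[-2.5,-2.9,0,0,0,0,1]]]' 20
```

```text
t: 0.6
tool_pos: [0.2653, 0.3887, 0.2181]
orientation: [-0.514, -3.099, 0.001]
force: [0.2, -0.3, 0.2]
opening: 0.0575
```

```bash
for k in 1 2; do python3 -m inch '[[[-2.5,-2.9,0,0,0,0,1],[-2.5,-2.9,0,0,0,0,1],[-2.5,-2.9,0,0,0,0,1],[-2.5,-2.9,0,0,0,0,1],[-2.5,-2.9,0,0,0,0,1]]]'; done; python3 -m inch '[[[-2.5,-2.9,0,0,0,0,1],[-2.5,-2.9,0,0,0,0,1],[-2.5,-2.9,0,0,0,0,1],[0,0,0,0,0,-7,1],[0,0,0,0,0,-6,1]]]'; python3 -m inch '[[[0,0,0,0,0,0,1]]]'
python3 - <<'E'
from plant import robot
import numpy as np
from scipy.spatial.transform import Rotation as R
s=robot.read_state();M=R.from_rotvec(s["orientation"]).as_matrix();print(M.round(3),s["tool_pos"])
a=np.radians(-5.5);ax=np.array([np.cos(a),np.sin(a),0])
print(100*M.T@(np.array([.545,-.144,s["tool_pos"][2]])-ax*.03-s["tool_pos"]))
E
```

```text
t: 1.1
tool_pos: [0.3367, 0.2112, 0.2183]
orientation: [-0.514, -3.099, 0.0]
force: [0.8, -0.4, 0.4]
opening: 0.0177
t: 1.6
tool_pos: [0.4083, 0.0335, 0.2184]
orientation: [-0.514, -3.099, -0.0]
force: [0.7, -0.1, 0.5]
opening: 0.0008
t: 2.1
tool_pos: [0.4509, -0.0727, 0.218]
orientation: [-0.157, -3.136, -0.0]
force: [0.0, 0.2, -0.5]
opening: 0.0004
t: 2.2
tool_pos: [0.4508, -0.0718, 0.2181]
orientation: [-0.159, -3.136, -0.0]
force: [0.4, -0.8, -0.1]
opening: 0.0007
[[-0.995  0.101 -0.001]
 [ 0.101  0.995  0.   ]
 [ 0.001  0.    -1.   ]] [ 0.45075268 -0.07178481  0.21808651]
[-7.10546929 -6.24877265 -0.00943535]
```

```bash
python3 -m inch '[[[-2.5,-3.1,0,0,0,0,1],[-2.5,-3.1,3,0,0,0,1],[0,0,4,0,0,0,1],[0,0,4,0,0,0,1],[0,0,4,0,0,0,1]]]';python3 -m inch '[[[0,0,3,0,0,0,1],[0,0,0,0,0,0,1]]]'; python3 - <<'E'
from plant import robot
import cv2
c=robot.read_camera("side")["image"];t=robot.read_camera("top")["image"]
cv2.imwrite("pics/s1.png",cv2.resize(c[100:300,180:400],None,fx=3,fy=3))
E
```

```text
t: 2.7
tool_pos: [0.4943, -0.1381, 0.067]
orientation: [0.166, 3.137, -0.0]
force: [0.0, -0.1, 0.1]
opening: 0.0001
t: 2.9
tool_pos: [0.4903, -0.1363, 0.0336]
orientation: [-0.163, -3.128, -0.005]
force: [-0.8, 0.2, 0.2]
opening: 0.0004
```

View pics/s1.png

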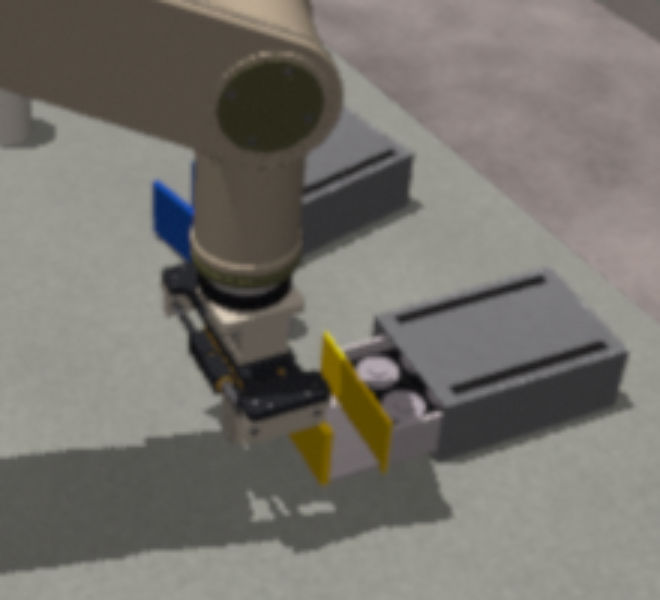

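The fingers stand just in front of the yellow lip (lip near (310,455) in the crop) and clear of everything, so I'll push.

```bash
python3 -m inch '[[[-1,0,0,0,0,0,1],[-1,0,0,0,0,0,1],[-1,0,0,0,0,0,1],[-0.5,0,0,0,0,0,1],[-0.5,0,0,0,0,0,1]]]';python3 -m inch '[[[-0.5,0,0,0,0,0,1],[-0.5,0,0,0,0,0,1],[-0.5,0,0,0,0,0,1],[-0.5,0,0,0,0,0,1],[-0.5,0,0,0,0,0,1]]]';python3 -m inch '[[[-0.5,0,0,0,0,0,1],[-0.5,0,0,0,0,0,1],[-0.3,0,0,0,0,0,1],[-0.3,0,0,0,0,0,1],[-0.3,0,0,0,0,0,1]]]'
```

```text
t: 3.5
tool_pos: [0.5352, -0.1424, 0.039]
orientation: [0.16, 3.137, -0.0]
force: [-0.4, -0.9, 0.5]
opening: 0.0008
t: 4.0
tool_pos: [0.5593, -0.1449, 0.0385]
orientation: [-0.16, -3.137, 0.0]
force: [-2.8, -0.7, 0.5]
opening: 0.0004
t: 4.5
tool_pos: [0.5781, -0.1468, 0.0385]
orientation: [-0.16, -3.137, 0.0]
force: [-2.4, -1.9, -0.5]
opening: 0.0007
```

```bash
for i in 1 2 3 4; do python3 -m inch '[[[-0.2,0,0,0,0,0,1],[-0.2,0,0,0,0,0,1]]]';done
```

```text
t: 4.7
tool_pos: [0.5821, -0.1472, 0.0386]
orientation: [-0.16, -3.137, 0.0]
force: [-6.7, -1.9, 0.2]
opening: 0.0002
t: 4.9
tool_pos: [0.582, -0.1472, 0.0385]
orientation: [-0.16, -3.128, -0.001]
force: [-32.1, 0.9, 24.2]
opening: 0.0008
t: 5.1
tool_pos: [0.5819, -0.1471, 0.0385]
orientation: [-0.159, -3.12, -0.003]
force: [-56.5, 4.7, 42.3]
opening: 0.0007
t: 5.3
tool_pos: [0.5819, -0.1471, 0.0385]
orientation: [-0.159, -3.111, -0.004]
force: [-77.8, 8.3, 60.5]
opening: 0.0003
```

The tray is against its hard stop, at exactly the x expected for home. I'll back off, rise and check.

```bash
python3 -m inch '[[[0.8,0,0,0,0,0,1],[0.5,0,0,0,0,0,1],[1,0,0,0,0,0,1],[2,0,0,0,0,0,1],[1,0,0,0,0,0,1]]]';python3 -m inch '[[[0,0,-3,0,0,0,1],[0,0,-4,0,0,0,1],[0,0,-4,0,0,0,1],[3,3,0,0,0,0,1],[3,3,0,0,0,0,1]]]';python3 -m inch '[[[3,3,0,0,0,0,1],[3,3,0,0,0,0,1],[0,0,0,0,0,0,1]]]'; python3 - <<'E'
from plant import robot
import cv2,pickle
t=robot.read_camera("top");pickle.dump(t,open("top.pkl","wb"))
cv2.imwrite("pics/crop1.png",cv2.resize(t["image"][108:213,186:336],None,fx=5,fy=5,interpolation=cv2.INTER_CUBIC))
E
```

```text
t: 5.8
tool_pos: [0.5403, -0.1426, 0.0385]
orientation: [0.16, 3.137, 0.0]
force: [-0.8, 0.4, -0.7]
opening: 0.0007
t: 6.3
tool_pos: [0.4889, -0.0773, 0.151]
orientation: [0.162, 3.132, -0.001]
force: [-0.4, 0.4, 0.2]
opening: 0.0009
t: 6.6
tool_pos: [0.4316, -0.0083, 0.1482]
orientation: [-0.155, -3.137, -0.002]
force: [0.7, -0.6, -0.6]
opening: 0.0005
```

View pics/crop1.png

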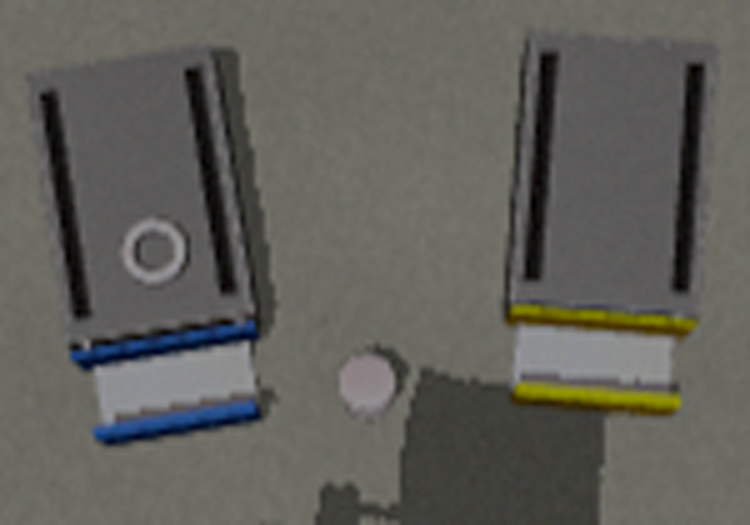

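The yellow front panel now sits flush at the housing mouth (y≈315) with the lip at about (597,397), so it is home. The blue tray, clamp (154,250) and nipple (366,382) are unmoved. Next I'll turn for the blue tray.

```bash
python3 -m inch '[[[0,0,0,0,0,-7,1],[0,0,0,0,0,-6.4,1],[0,0,0,0,0,0,1],[0,0,0,0,0,0,1]]]'
python3 - <<'E'
from plant import robot
import numpy as np
from scipy.spatial.transform import Rotation as R
s=robot.read_state();M=R.from_rotvec(s["orientation"]).as_matrix();print(M.round(3),s["tool_pos"])
a=np.radians(7.6);ax=np.array([np.cos(a),np.sin(a),0])
print(100*M.T@(np.array([.584,.131,.035])+ax*.026-s["tool_pos"]))
E
```

```text
t: 7.05
tool_pos: [0.4346, -0.0119, 0.1488]
orientation: [-0.201, 3.135, -0.0]
force: [-0.3, 0.2, -0.2]
opening: 0.0006
[[-0.992 -0.128  0.001]
 [-0.128  0.992 -0.   ]
 [-0.001 -0.    -1.   ]] [ 0.43463536 -0.01192395  0.1488007 ]
[-19.23316364  12.28179529  11.3884188 ]
```

```bash
python3 -m inch '[[[-3.2,2.05,0,0,0,0,1],[-3.2,2.05,0,0,0,0,1],[-3.2,2.05,0,0,0,0,1],[-3.2,2.05,0,0,0,0,1],[-3.2,2.05,0,0,0,0,1]]]';python3 -m inch '[[[-3.2,2.05,0,0,0,0,1],[0,0,0,0,0,0,1],[0,0,2,0,0,0,1],[0,0,2,0,0,0,1],[0,0,0,0,0,0,1]]]'
python3 - <<'E'
from plant import robot
import cv2
a=robot.read_camera("side")["image"]
cv2.imwrite("pics/s2.png",cv2.resize(a[90:240,180:380],None,fx=4,fy=4,interpolation=cv2.INTER_CUBIC))
E
```

```text
t: 7.55
tool_pos: [0.5807, 0.112, 0.1483]
orientation: [-0.201, 3.135, -0.0]
force: [1.0, -0.9, 0.0]
opening: 0.0005
t: 8.05
tool_pos: [0.6058, 0.1348, 0.1049]
orientation: [0.203, -3.129, 0.001]
force: [-1.0, -0.2, 0.1]
opening: 0.0002
```

View pics/s2.png

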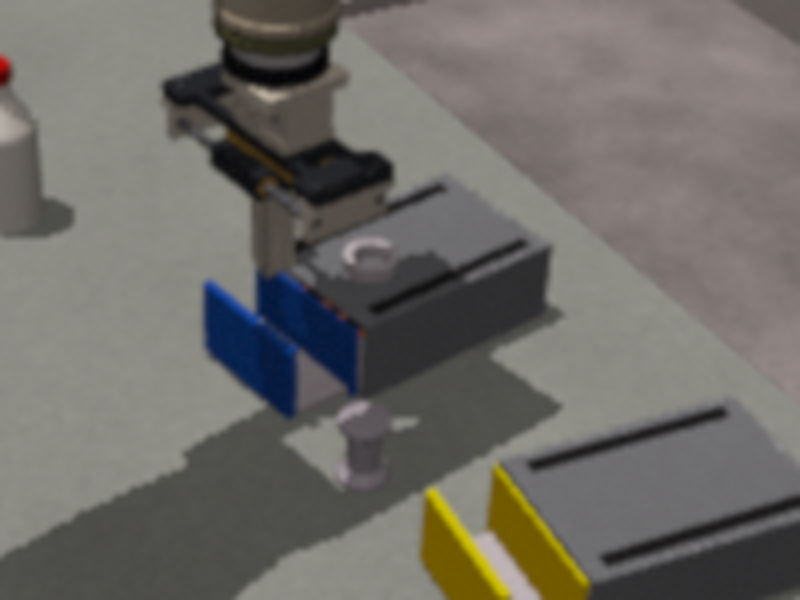

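The fingers hang over the gap between the blue lip and panel (tip at about (275,270)). The body is well above the clamp (368,255), and yellow is home, so I'll descend and watch the force.

```bash
python3 -m inch '[[[-0.2,0,2,0,0,0,1],[0,0,1,0,0,0,1],[0,0,1,0,0,0,1],[0,0,0,0,0,0,1]]]';python3 -m inch '[[[0,0,1,0,0,0,1],[0,0,1,0,0,0,1],[0,0,0.5,0,0,0,1],[0,0,0,0,0,0,1],[0,0,0,0,0,0,1]]]'
```

```text
t: 8.5
tool_pos: [0.6092, 0.1357, 0.0674]
orientation: [0.206, -3.133, 0.0]
force: [-0.6, 0.6, 0.0]
opening: 0.0002
t: 9.0
tool_pos: [0.6101, 0.136, 0.0435]
orientation: [0.207, -3.134, 0.0]
force: [-0.3, 0.1, 0.6]
opening: 0.0006
```

```bash
python3 -m inch '[[[0.5,0,0,0,0,0,1],[0.5,0,0,0,0,0,1],[0.3,0,0,0,0,0,1],[0.3,0,0,0,0,0,1],[0.5,0,0,0,0,0,1]]]'; for i in 1 2 3; do python3 -m inch '[[[0.5,0,0,0,0,0,1],[0.5,0,0,0,0,0,1],[0.5,0,0,0,0,0,1],[0.5,0,0,0,0,0,1],[0.5,0,0,0,0,0,1]]]'; done
```

```text
t: 9.5
tool_pos: [0.5897, 0.1333, 0.0441]
orientation: [-0.207, 3.133, 0.0]
force: [1.8, 0.4, 0.4]
opening: 0.0008
t: 10.0
tool_pos: [0.5643, 0.1299, 0.0438]
orientation: [-0.207, 3.134, -0.0]
force: [2.4, -0.8, 2.0]
opening: 0.0007
t: 10.5
tool_pos: [0.5394, 0.1266, 0.0436]
orientation: [0.207, -3.135, 0.0]
force: [2.3, -0.8, 1.6]
opening: 0.0004
t: 11.0
tool_pos: [0.5145, 0.1233, 0.0435]
orientation: [0.207, -3.135, 0.0]
force: [1.8, -2.4, 1.1]
opening: 0.0004
```

```bash
python3 -m inch '[[[0.4,0,0,0,0,0,1],[0.4,0,0,0,0,0,1],[0.4,0,0,0,0,0,1],[0.4,0,0,0,0,0,1],[0.2,0,0,0,0,0,1]]]'; for i in 1 2 3; do python3 -m inch '[[[0.2,0,0,0,0,0,1]]]'|grep -v -e ori -e open;done
```

```text
t: 11.5
tool_pos: [0.4967, 0.121, 0.0435]
orientation: [0.207, -3.134, -0.0]
force: [1.2, -1.2, -1.5]
opening: 0.0004
t: 11.6
tool_pos: [0.4949, 0.1208, 0.0435]
force: [3.0, -0.3, -2.2]
t: 11.7
tool_pos: [0.4944, 0.1208, 0.0438]
force: [14.6, 0.9, -11.9]
t: 11.8
tool_pos: [0.4944, 0.1207, 0.0441]
force: [25.0, 2.7, -18.7]
```

```bash
python3 -m inch '[[[0.2,0,0,0,0,0,1],[0,0,0,0,0,0,1]]]'|grep -v -e ori -e open; python3 -m inch '[[[-0.6,0,0,0,0,0,1],[-0.7,0,0,0,0,0,1],[-0.5,0,0,0,0,0,1],[0,0,0,0,0,0,1]]]'; python3 -m inch '[[[0,0,-1,0,0,0,1],[0,0,-2,0,0,0,1],[0,0,-3,0,0,0,1],[0,0,-4,0,0,0,1],[0,0,-3,0,0,0,1]]]'; python3 -m inch '[[[3,-3,0,0,0,0,1],[3,-3,0,0,0,0,1],[3,-3,0,0,0,0,1],[0,-3,0,0,0,0,1],[0,0,0,0,0,0,1]]]'; python3 - <<'E'
from plant import robot
import cv2,pickle
t=robot.read_camera("top");pickle.dump(t,open("top.pkl","wb"))
cv2.imwrite("pics/crop2.png",cv2.resize(t["image"][115:235,186:336],None,fx=5,fy=5,interpolation=cv2.INTER_CUBIC))
E
```

```text
t: 12.0
tool_pos: [0.4945, 0.1208, 0.0446]
force: [26.8, 3.0, -20.9]
t: 12.4
tool_pos: [0.5074, 0.1224, 0.0435]
orientation: [0.207, -3.134, -0.0]
force: [0.0, -0.0, -0.3]
opening: 0.0005
t: 12.9
tool_pos: [0.5072, 0.1224, 0.1767]
orientation: [-0.207, 3.133, 0.0]
force: [0.5, 0.2, -0.6]
opening: 0.0006
t: 13.4
tool_pos: [0.4333, -0.0111, 0.1746]
orientation: [-0.202, 3.134, -0.002]
force: [0.8, 0.5, 0.6]
opening: 0.0006
```

View pics/crop2.png

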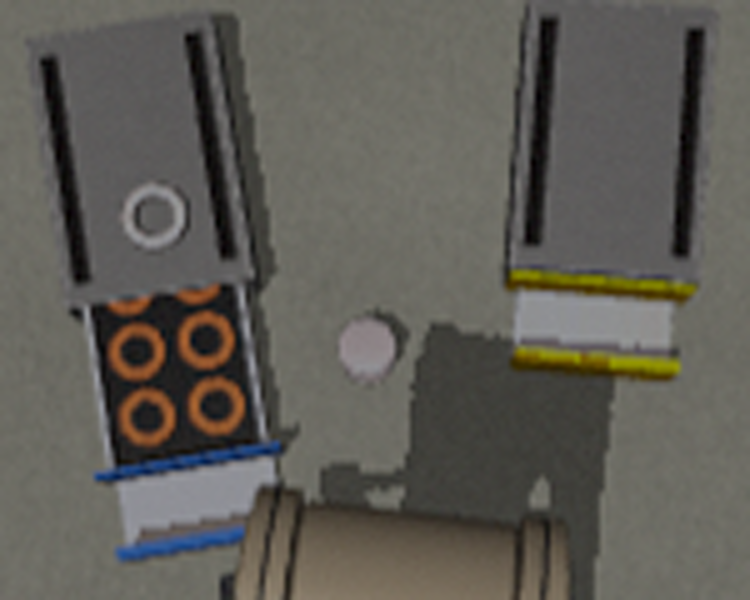

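The blue tray is far out, with its lip's left end at (118,555) and its panel at (97,478) to (283,447). Yellow is home, and the clamp (154,215) and nipple (367,348) have the same positions as before. I'll work out how far blue has come out.

```bash
python3 - <<'E'
from h import *
c=pickle.load(open("top.pkl","rb"));o=(186,115)
a=np.radians(7.6);ax=np.array([np.cos(a),np.sin(a),0])
f=lambda u,v,z,oo:crop(u,v,z,c,oo)
print("lip L travel",-(f(118,554,.07,o)-f(96,433,.07,(186,108)))@ax)
for p,q in(((97,478),(72,358)),((283,447),(257,327))):print("panel travel",-(f(*p,.068,o)-f(*q,.068,(186,108)))@ax)
E
```

```text
lip L travel 0.10544632585513976
panel travel 0.10616565300440388
panel travel 0.10633474394636519
```

Travel is 106 mm plus the 2–4 mm it started out, which agrees with the 110 mm stop, and the force climbed there with no further motion. I'll take one last overall look.

```bash
python3 - <<'E'
from plant import robot
import cv2
cv2.imwrite("pics/s3.png",robot.read_camera("side")["image"])
E
```

```text
(no output)
```

View pics/s3.png

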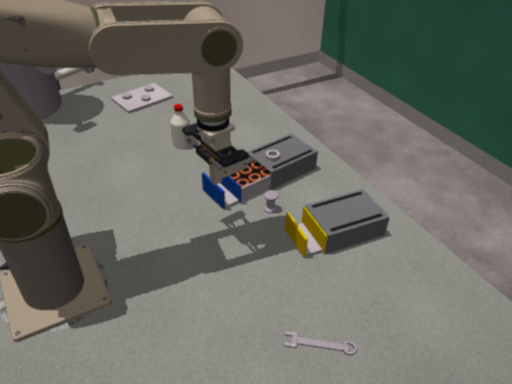

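The side view shows blue out (lip at (214,190)) and yellow home (lip at (296,233)). The bottle (180,130), nipple (271,201), clamp (273,154) and wrench (320,343) are where they started, and the gripper is free in the air.

```bash
python3 -c "
from plant import robot
print(robot.close_job())"
```

```text
the job is handed in; nothing more can be done
None
```

The yellow tray is fully home and the blue tray is drawn out to its stop. I did them in that order, using only closed fingertips to push and hook, and handed the job in at about 13.5 s.

- **Yellow:** it stopped dead at the expected home position, and the last pictures show its front panel flush with the housing mouth. I pushed harder on the stop than I needed to: the wrist force peaked at about 99 N, under the 120 N limit.
- **Blue:** the hooked tray stopped with about 34 N on the tool and no further movement. The pictures give about 106 mm of travel plus roughly 2.5 mm out at the start, so 108–109 mm against the nominal 110 mm. That is within pixel accuracy. The tip stopped about 5 mm short of my estimate (x 0.494 against 0.489), which I put down to error in locating the lip and fingertip, though I did not measure it separately.
- **Bystanders:** the clamp, nipple, wash bottle and wrench looked unmoved in the last pictures, and the gripper was clear of everything.

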